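Restock the pump service tool tray

TASK

End of the pump job: put the pump kit's tools back into the blue tool tray, each lying fully down in the insert whose pocket is shaped for it: the red screwdriver (handle in the wide end of its pocket), the longer spanner, the green hex-key set and the multitool. The blue screwdriver and the shorter spanner belong to the bench, so leave them lying where they are.

Things in the scene. Friction and masses are not known exactly. Their poses are not given: they have to be found in the camera images.
- screwdriver_a: Screwdriver with a RED handle, 190 mm long, 22 mm thick, lying flat and loose on the bench, origin at the centre of its underside, long axis local y, z up. Handle from y = +9 to +95 mm (20 mm wide, 22 mm high), thin blade from y = +9 to -95 mm, its axis 11 mm above the underside. 70 g, balance point about y = +43 mm. Belongs to the kit.
- spanner_13: The LONGER of the two plain steel combination spanners, 159 mm long, heads 28 mm wide, 8 mm thick, lying flat and loose on the bench, origin at the centre of its underside, long axis local y, z up. Shaft 14 mm wide between y = -49 and +56 mm, centred at x = +1 mm; the ends may lie either way round in the tray. 90 g. Belongs to the kit.
- hexkey_set: Folding hex-key set, closed: a green handle 36 x 88 x 24 mm (firm part 34 mm wide, 22 mm high), lying flat and loose on the bench, origin at the centre of its underside, long axis local y, z up. 110 g. Either way round. Belongs to the kit.
- multitool: Folded multitool, dark steel, 28 x 92 x 16 mm (firm part 25 mm wide, 15 mm high), lying flat and loose on the bench, origin at the centre of its underside, long axis local y, z up. 180 g. Either way round. Belongs to the kit.
- screwdriver_b: Look-alike: screwdriver with a BLUE handle, 166 mm long, 20 mm thick, loose on the bench, long axis local y. Not of the kit: stays where it is.
- spanner_10: Look-alike: the SHORTER combination spanner, 137 mm long, heads 23 mm wide, 8 mm thick, loose on the bench, long axis local y. Not of the kit: stays where it is.
- insert_screwdriver: Fixed charcoal plastic insert with orange floor, one of four side by side (66 mm pitch, any order) in a blue tray. Origin: underside, 3 mm over the bench. Pocket along local y: blade slot 14 mm wide from y=-24 to -128 mm, handle slot 30 mm wide from y=+24 to +78; open between. Screwdriver lies handle to +y, its origin at y=-25 mm: handle front in the open middle.
- insert_spanner: Like insert_screwdriver (all four: 65 x 228 x 18 mm, from y=-134 to +94 mm, pocket floor 6 mm above the origin, block tops 18 mm with 4 mm bevels along the slots), with a spanner-shaped pocket centred on the origin: shaft slot 22 mm wide, ends 36 mm wide from y=42 to 88 mm either side.
- insert_hexkeys: Like insert_screwdriver (in all four a finger channel, y=-24 to +24 mm, at pocket-floor height crosses the whole width, so fingers can reach down beside a tool; tray rim 22 mm high), with a short wide pocket 44 mm wide, 102 mm long, centred on the origin. For the green hex-key set.
- insert_multitool: Like insert_screwdriver, with a short narrow pocket 33 mm wide, 106 mm long, centred on the origin; too narrow for the hex-key set. For the multitool. Beside a tool in the tray there is free room of 30 mm or more to its neighbour, so open the fingers there only a little.

How it is judged:
By the outcome, as a careful person would: the job done as asked, in the order asked, and still so for the second after the job is handed in, with the robot touching nothing.
It also fails if it takes over 102 s, if anything falls off the work surface, if the arm or the gripper's body presses on something with over 40 N, if the wrist force passes 120 N, or if a joint passes its speed limit or range.

ROBOT

A 6-joint arm with a two-finger parallel gripper is mounted at the origin on a cart in front of the work surface, level with it; the furniture and walls round the work are solid. World frame = base frame: x ahead of the robot, y to its left, z up, the work surface at z = 0. Lengths are in m, angles in rad, forces in N, time in s.
With the tool pointing down it reaches from about 0.375 to 0.9 m from the base axis. Payload 3.1 kg.
Tool frame: the origin (TCP) lies at the very end of the fingers, on their centre line; the grasp point (between the pads) lies 19 mm behind it; z points along the fingers, y is the line along which they close (so a half turn about z gives the same grasp; the last joint's range is limited). The gripper opens to 85 mm and grips with 20 to 120 N. Pads are 22 mm wide; open, the fingers measure 114 mm over their backs; the gripper's body (76 mm by 85 mm) begins 54 mm behind the grasp point. The pads swing forward as they close: fully open they stand 13 mm farther back than shut.
Start: joints at [-0.178, 0.527, 1.433, -0, 1.181, -0.178], TCP at [0.625, 0, 0.231] pointing down, gripper open.
Joint ranges: [-3.08, 3.08], [-0.75, 2.2], [0.22, 2.44], [-1.43, 4.57], [0, 2.65], [-2.85, 2.85]. Speed limits (rad/s): [2.79, 2.79, 3.14, 3.14, 3.14, 3.14].

INTERFACE

Orientations are given as a unit quaternion [x, y, z, w].
In Python, from station import sense, snapshot, camera_params, sign_off gives the robot as it stands.
- The arm moves only by the shell command python3 -m handwheel 'ROWS' [OPENING] [FORCE]. ROWS is JSON, a list that holds one entry, the list of rows, each a list of 4 numbers: the shift along the tool's x, y, z in units of 25 mm (1.0 is 25 mm), then the turn about the tool's z in units of 6 degrees (1.0 is 6 degrees). A call has 1 to 20 rows; each row shifts and turns the commanded pose from where the row before left it, along the tool's axes as they then stand; what a row does not reach is not made up. A row lasts 1/8 s, in which the tool goes at most 62.5 mm and 10.7 degrees, less where a joint would pass 70% of its speed; a pose out of reach is approached as far as the arm can. A call is refused whole if a number of a shift passes 1 or a number of a turn 1, either way. A call with a gripper value outside its range is refused whole. OPENING is the finger opening in mm, from 0 to 85.4, set as the call begins (- or left out, the last holds). The fingers move at their own pace and stop on an object; FORCE is the grip in N (left out, the last holds). Time passes only in rows, so rows that do not move let the fingers close. It gives the time, the measured TCP pose, the force, the opening and the grip force at its end, in the units of the state.
- sense(): the state, without advancing time (a new reading comes with each control period).
- snapshot(name): name is "scene" or "side" or "wrist"; returns (picture, depth): 420x560x3 uint8, red, green, blue; 420x560 float32, m along the optical axis (not along the pixel's ray), 0 where there is no reading.
- camera_params(name): a dict with "mtx" (3x3 intrinsics, pixels), "extrinsics" (4x4, takes a point from camera to world coordinates); the wrist camera has in their place "hand_eye" (4x4, takes a point from camera to tool coordinates, whose origin is the TCP and whose axes are the flange's). Camera axes: x right, y up, looking along -z (the intrinsics and any distortion apply to the point x, -y, -z); pixel columns grow to the right and rows downward; lengths in m; the calibration is good to about 2 mm. The wrist camera is an equidistant fisheye: a pixel r from the principal point sees the ray r / f radians off the axis. A picture is of the moment at which its call begins: read the wrist's pose just before it. camera_params takes no time and is no camera call.
- sign_off(): hands the job in; it is judged then, once.
The state is a dict: "t": time; "q": joint angles; "qd": joint speeds; "tau": joint torques, N m; "tcp_pos": TCP position; "tool_rot": TCP orientation; "force": force on the tool from outside, world axes, zero at the start; "ft_torque": the same for the moment, N m; "finger_gap": opening from 0.0 (shut) to 1.0 (fully open); "gripper_force": force on a finger pad.
Only numpy, scipy, OpenCV 4.12 (cv2) and the standard library are available. Lean on these libraries where they do the work, as an engineer would, in place of code of your own. Each camera call takes 0.05 s, during which the arm holds its last target. There are 200 camera calls.

## Working session

There is one attempt and no reset: what is moved stays moved. The work goes in short steps, Python scripts to look and compute and a shell command to move; the robot and the scene stay as the last step left them, time stands still between calls to the robot, and variables do not carry over. Pictures are saved under pics/ and viewed, at most 14 in all, crops included, and the job is handed in when it is done.

```bash
ls; mkdir -p pics
python3 - <<'E'
from station import *
import cv2,numpy as np
for n in("scene","side","wrist"):
    p,d=snapshot(n); cv2.imwrite(f"pics/{n}0.png",p[:,:,::-1]); np.save(f"pics/{n}0.npy",d)
    print(n,camera_params(n), (d>0).mean())
print(sense())
E
```

```text
pics
scene {'mtx': array([[510.5624672 ,   0.        , 273.66656808],
       [  0.        , 510.5624672 , 211.50383927],
       [  0.        ,   0.        ,   1.        ]]), 'extrinsics': array([[ 0.86162334,  0.26716284, -0.43154286,  0.016695  ],
       [-0.50722137,  0.48375885, -0.71323478, -0.8331284 ],
       [ 0.01821285,  0.8334275 ,  0.55232862,  0.68936259],
       [ 0.        ,  0.        ,  0.        ,  1.        ]])} 0.9961309523809524
side {'mtx': array([[380.54304875,   0.        , 281.61591618],
       [  0.        , 380.54304875, 208.78391979],
       [  0.        ,   0.        ,   1.        ]]), 'extrinsics': array([[-0.94316633,  0.17249483, -0.28404719,  0.27605958],
       [-0.33227823, -0.47577821,  0.81438705,  0.71935365],
       [ 0.00533409,  0.86248514,  0.50605427,  0.50821202],
       [ 0.        ,  0.        ,  0.        ,  1.        ]])} 0.9961181972789116
wrist {'mtx': array([[325.1922621 ,   0.        , 285.05806721],
       [  0.        , 325.1922621 , 211.63286764],
       [  0.        ,   0.        ,   1.        ]]), 'hand_eye': array([[-8.82096370
[... 332 characters left out ...]
741496598
{'t': 0.15, 'q': array([-1.78485095e-01,  5.28260170e-01,  1.43361425e+00, -6.01353081e-06,
        1.18138882e+00, -1.78529562e-01]), 'qd': array([ 0.00034229, -0.00216351, -0.00431579, -0.00022265,  0.00058653,
        0.00154526]), 'tau': array([ 1.17890530e-03, -4.42742836e+01, -1.78276026e+01, -2.15643640e-04,
        5.61750654e-03, -9.84718270e-06]), 'tcp_pos': array([6.24452020e-01, 1.35960244e-04, 2.30551786e-01]), 'tool_rot': array([ 7.07090004e-01,  7.07123065e-01, -4.78665378e-04, -6.84544894e-04]), 'force': array([-1.21404065,  0.26165379,  0.25013687]), 'ft_torque': array([ 0.01928748, -0.01924724, -0.03379036]), 'gripper_force': 0.0, 'finger_gap': 0.9993400933852373}
```

View pics/scene0.png

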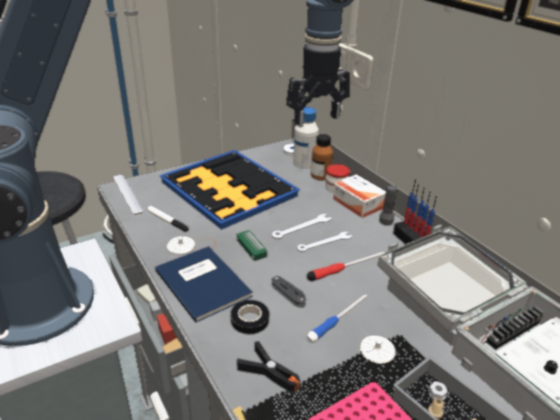

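View pics/side0.png

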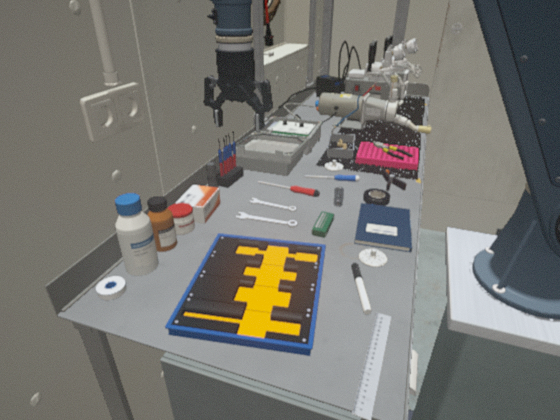

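View pics/wrist0.png

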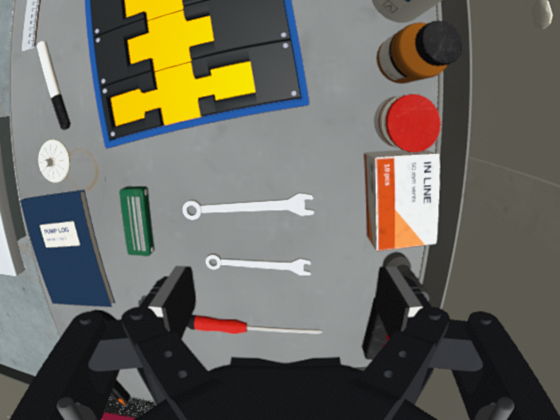

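The wrist picture shows the green set at (138,220), the long spanner from (190,210) to (313,205), the short one from (213,262) to (311,267), the red screwdriver at (190–322,328) and the tray at upper left. The multitool is only visible in scene (288,290) and side (338,196). I'll move towards the tray for a second wrist view.

```bash
python3 -m handwheel '[[[1,0,0,0],[1,0,0,0],[1,0,0,0],[1,0,0,0],[1,0,0,0],[1,0,0,0],[1,0,0,0],[1,-0.5,0,0],[0,0,0,0],[0,0,0,0]]]'
cat > h.py <<'E'
from station import *
import cv2,numpy as np
from scipy.spatial.transform import Rotation as R
def wpose(s):
    T=np.eye(4);T[:3,:3]=R.from_quat(s["tool_rot"]).as_matrix();T[:3,3]=s["tcp_pos"];return T@camera_params("wrist")["hand_eye"]
def shot(n,f):
    s=sense();p,d=snapshot(n);cv2.imwrite(f"pics/{f}.png",p[:,:,::-1])
    T=wpose(s) if n=="wrist" else camera_params(n)["extrinsics"]
    np.savez(f"pics/{f}.npz",p=p,d=d,T=T,K=camera_params(n)["mtx"],w=n=="wrist");return load(f)
def load(f): return dict(np.load(f"pics/{f}.npz"))
def rays(V,uv):
    uv=np.atleast_2d(np.asarray(uv,float));K=V["K"];a=np.c_[(uv[:,0]-K[0,2])/K[0,0],(uv[:,1]-K[1,2])/K[1,1]]
    if V["w"]:
        r=np.linalg.norm(a,axis=1)+1e-9;v=np.c_[a*(np.sin(r)/r)[:,None],np.cos(r)]
    else: v=np.c_[a,np.ones(len(a))]
    v=v*[1,-1,-1];return V["T"][:3,3],v@V["T"][:3,:3].T
def plane(V,uv,z):
    o,d=rays(V,uv);return o+d*((z-o[2])/d[:,2])[:,None]
def tri(V1,u1,V2,u2):
    o1,d1=rays(V1,u1);o2,d2=rays(V2,u2);out=[]
    for a,b in zip(d1,d2):
        st=np.linalg.lstsq(np.c_[a,-b],o2-o1,rcond=None)[0];P,Q=o1+a*st[0],o2+b*st[1];out.append(np.r_[(P+Q)/2,np.linalg.norm(P-Q)])
    return np.array(out)
def hsv(V): return cv2.cvtColor(V["p"],cv2.COLOR_RGB2HSV)
def blobs(m,amin=60):
    c,_=cv2.findContours(m.astype(np.uint8),cv2.RETR_EXTERNAL,cv2.CHAIN_APPROX_NONE)
    return [x[:,0] for x in c if cv2.contourArea(x)>amin]
E
python3 - <<'E'
from h import *
V=shot("wrist","w1");shot("scene","sc1");shot("side","si1")
E
```

```text
t: 1.4
tcp_pos: [0.6126, 0.1995, 0.2311]
tool_rot: [0.707, 0.707, -0.0, 0.0]
force: [1.1, 0.2, 0.5]
finger_gap: 1.002
gripper_force: 0.0
```

View pics/w1.png

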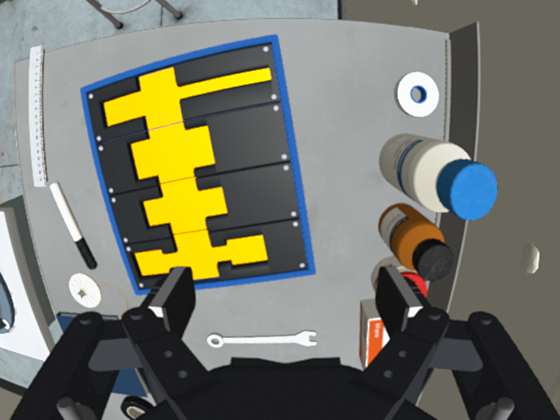

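The tray, from near to far, holds the spanner pocket (200,255), the narrow multitool pocket (185,207), the wide hex pocket (172,150) and the screwdriver pocket (wide end left at (130,105), blade slot to the right (230,82)). Next I'll measure everything.

```bash
cat > m.py <<'E'
from h import *
s=dict(tcp_pos=np.array([.62445,.000136,.23055]),tool_rot=np.array([.70709,.707123,-.00048,-.00068]))
np.savez("pics/w0.npz",p=cv2.imread("pics/wrist0.png")[:,:,::-1],d=np.load("pics/wrist0.npy"),T=wpose(s),K=camera_params("wrist")["mtx"],w=True)
def rep(tag,P):
    (c,wh,a)=cv2.minAreaRect((P[:,:2]*1000).astype(np.float32));
    b=cv2.boxPoints((c,wh,a));e=b[1]-b[0],b[2]-b[1];l=max(e,key=np.linalg.norm);ang=np.degrees(np.arctan2(l[1],l[0]))%180
    print(tag,"c",np.round(c,1),"size",np.round(sorted(wh),1),"ang %.1f"%ang)
z=dict(green=.012,red=.011,white=.008,dark=.012,blue=.010,rim=.022,orange=.009)
for f in("w0","w1","sc1","si1"):
    V=load(f);H=hsv(V);h,S,v=[H[:,:,i].astype(int) for i in range(3)]
    m=dict(green=(abs(h-75)<18)&(S>110)&(v>40),red=((h<6)|(h>174))&(S>150)&(v>90),white=(S<40)&(v>(165 if f[0]=="w" else 150)),
      dark=(v<75)&(S<90),blue=(abs(h-110)<8)&(S>170)&(v>120),rim=(abs(h-110)<10)&(S>150)&(v>60),orange=(abs(h-22)<8)&(S>150)&(v>120))
    for k,mm in m.items():
        mm=cv2.morphologyEx(mm.astype(np.uint8),cv2.MORPH_CLOSE,np.ones((3,3)))
        for b in blobs(mm,40):
            P=plane(V,b,z[k]);c=P.mean(0)
            M=np.linalg.norm(np.ptp(P[:,:2],axis=0))
            if .38<c[0]<.85 and -.4<c[1]<.45 and .03<M<.5: rep(f"{f} {k} px{b.mean(0).round()}",P)
E
python3 m.py
```

```text
w0 green px[137. 220.] c [436.  -49.1] size [38.9 90.3] ang 89.0
w0 red px[219. 325.] c [ 532.9 -201.4] size [24.4 74.7] ang 175.3
w0 red px[413. 123.] c [773.2  71.8] size [67.  68.2] ang 2.7
w0 white px[284. 330.] c [ 623.7 -210.5] size [  6.6 105.4] ang 176.1
w0 white px[261. 265.] c [ 590.  -107.5] size [ 22.8 135.4] ang 177.6
w0 white px[252. 207.] c [578.5 -30.9] size [ 28.1 159.5] ang 2.2
w0 white px[414. 187.] c [775.7 -25.5] size [ 83.7 118.5] ang 95.5
w0 dark px[248. 102.] c [584.   95.8] size [ 20.7 111.5] ang 9.6
w0 dark px[393.  57.] c [748.  147.7] size [13.6 52.3] ang 102.3
w0 dark px[232.  31.] c [570.7 177.5] size [ 97.7 111.7] ang 9.2
w0 dark px[124.  74.] c [431.7 155.6] size [ 74.  188.3] ang 99.2
w0 blue px[191.  88.] c [509.9 166.4] size [201.4 251.7] ang 9.2
w0 rim px[191.  87.] c [513.6 163.5] size [195.7 244.1] ang 9.2
w0 orange px[418.  52.] c [780.5 157.9] size [46.1 64.5] ang 120.9
w0 orange px[174.  65.] c [507.1 142.3] size [158.6 177.4] ang 172.8
w1 red px[416. 282.] c [792.4  63.4] size [16.  59.7] ang 137.9
w1 white px[385. 337.] c [761.2 -32.2] size 
[... 1645 characters left out ...]
.7] size [15.3 53.5] ang 13.4
sc1 rim px[229. 204.] c [444.6 130. ] size [198.2 356.5] ang 140.2
sc1 orange px[225. 191.] c [483.1 210.6] size [170.4 245. ] ang 103.9
si1 red px[180. 210.] c [798.7  10.1] size [50.7 65.6] ang 141.2
si1 red px[302. 190.] c [ 536.5 -199.9] size [20.7 64.7] ang 177.7
si1 dark px[291. 330.] c [412.4 288.6] size [53.5 67.6] ang 9.6
si1 dark px[209. 304.] c [562.  244.5] size [111.5 190.1] ang 99.2
si1 dark px[223. 176.] c [ 790.1 -207.2] size [109.1 129.8] ang 94.8
si1 rim px[244. 332.] c [489.1 310.5] size [104.9 247.1] ang 4.3
si1 orange px[259. 292.] c [494.2 198.9] size [205.1 254.1] ang 89.5
si1 orange px[157. 216.] c [839.   56.2] size [33.  42.4] ang 133.2
```

```bash
cat > t.py <<'E'
from h import *
def mk(f,k):
    H=hsv(load(f));h,S,v=[H[:,:,i].astype(int) for i in range(3)]
    return {"rim":(abs(h-110)<10)&(S>150)&(v>60),"orange":(abs(h-22)<8)&(S>150)&(v>120),"green":(abs(h-75)<18)&(S>110)&(v>40)}[k]
def quad(f):  # rim corners by convex hull
    b=max(blobs(cv2.morphologyEx(mk(f,"rim").astype(np.uint8),cv2.MORPH_CLOSE,np.ones((5,5))),500),key=lambda c:cv2.contourArea(c) if c[:,0].mean()<420 else 0)
    hu=cv2.convexHull(b.astype(np.int32));return b,cv2.approxPolyDP(hu,.03*cv2.arcLength(hu,True),True)[:,0]
if __name__=="__main__":
    q={f:quad(f)[1] for f in("w1","si1","sc1")}
    def order(f): 
        P=plane(load(f),q[f],.022);
        return np.array([q[f][np.argmin(((P[:,:2]-c)**2).sum(1))] for c in[(.415,.052),(.65,.09),(.61,.36),(.36,.33)]])
    o={f:order(f) for f in q}
    for a,b in(("w1","si1"),("w1","sc1")): print(a,b,"rim corners\n",(1000*tri(load(a),o[a],load(b),o[b])).round(1))
    for f in q:
        P=plane(load(f),o[f],.022)[:,:2]*1000;print(f,P.round(1).tolist(),P.mean(0).round(1),"ang",[round(float(np.degrees(np.arctan2(*(P[j]-P[i])[::-1]))),2) for i,j in((0,1),(3,2),(0,3),(1,2))])
    # orange extents per insert in tray frame
    th=np.radians(9.3);yv=-np.array([np.cos(th),np.sin(th)]);xv=np.array([yv[1],-yv[0]]);c0=np.array([.4865,.2023])
    for f in("w1","si1"):
        V=load(f);v,u=np.nonzero(mk(f,"orange"));D=plane(V,np.c_[u,v],.009)[:,:2]-c0;a=1000*D@xv;b=1000*D@yv
        for n,off in(("span",-99),("multi",-33),("hex",33),("scr",99)):
            i=abs(a-off)<33
            r=[]
            for lo in range(-130,95,15):
                j=i&(b>lo)&(b<lo+15)
                r.append("%d:%.0f..%.0f"%(lo,*(np.percentile(a[j]-off,[3,97]))) if j.sum()>12 else "")
            k=i&(abs(a-off)<8);print(f,n,"y %.1f..%.1f"%tuple(np.percentile(b[k],[.5,99.5]))," ".join(r))
    # heights of hex key set (top-contour centroids)
    def cen(f): 
        b=[x for x in blobs(mk(f,"green"),60)];b=max(b,key=cv2.contourArea);M=cv2.moments(b.astype(np.int32));return [[M["m10"]/M["m00"],M["m01"]/M["m00"]]]
    print("green",(1000*tri(load("w0"),cen("w0"),load("sc1"),cen("sc1"))).round(1))
E
python3 t.py
python3 - <<'E'
import cv2
a=cv2.imread('pics/sc1.png')[215:365,180:440];cv2.imwrite('pics/c1.png',cv2.resize(a,None,fx=3,fy=3,interpolation=2))
E
```

```text
w1 si1 rim corners
 [[ 389.8   53.5  -88.4  134.8]
 [ 690.9   77.8 -109.   123. ]
 [ 602.2  362.6   21.3    0.7]
 [ 364.4  327.1   15.9    7.9]]
w1 sc1 rim corners
 [[406.5  44.2  15.6   2.2]
 [645.8  89.3  21.9   5.6]
 [505.2 424.8 -73.6 202.3]
 [366.8 322.5  20.4   5.8]]
w1 [[409.2, 48.8], [648.3, 87.9], [602.5, 362.6], [365.0, 324.0]] [506.2 205.8] ang [9.3, 9.25, 99.14, 99.47]
si1 [[377.7, 249.6], [615.6, 267.9], [601.4, 362.9], [365.6, 335.6]] [490.1 304. ] ang [4.39, 6.62, 97.99, 98.51]
sc1 [[403.7, 35.1], [642.5, 89.1], [367.1, 315.6], [367.1, 315.6]] [445.1 188.9] ang [12.74, 0.0, 97.43, 140.57]
w1 span y -292.9..88.6   -100:-17..13 -85:-18..15 -70:-18..15 -55:-18..15 -40:-12..9 -25:-30..31 -10:-31..31 5:-30..31 20:-11..30 35:-15..11 50:-18..15 65:-18..15 80:-18..15
w1 multi y -50.2..54.0      -55:-16..15 -40:-16..15 -25:-30..31 -10:-31..31 5:-31..31 20:-29..29 35:-17..15 50:-16..14  
w1 hex y -48.0..51.9      -55:-21..22 -40:-22..22 -25:-31..30 -10:-31..30 5:-31..30 20:-29..28 35:-22..22 50:-21..20  
w1 scr y -126.7..78.2 -130:-6..8 -115:-6..8 -100:-6..8 -85:-6..8 -70:-6..8 -55:-7..8 -40:-6..8 -25:-30..31 -10:-30..31 5:-30..31 20:-28..29 35:-14..15 50:-14..15 65:-14..15 
si1 span y -88.2..85.6   -100:-16..8 -85:-19..9 -70:-18..9 -55:-19..9 -40:-23..25 -25:-29..31 -10:-28..31 5:-29..31 20:-22..26 35:-19..9 50:-18..8 65:-19..9 80:-18..6
si1 multi y -54.8..51.2      -55:-18..9 -40:-19..20 -25:-31..31 -10:-30..31 5:-31..31 20:-25..30 35:-18..8   
si1 hex y -52.4..49.9      -55:-23..15 -40:-23..19 -25:-31..31 -10:-31..31 5:-31..31 20:-25..25 35:-22..15   
si1 scr y -126.7..77.2 -130:-8..2 -115:-8..2 -100:-8..2 -85:-8..2 -70:-8..1 -55:-8..2 -40:-17..10 -25:-31..22 -10:-31..22 5:-31..22 20:-24..17 35:-16..9 50:-16..9 65:-16..9 
green [[433.4 -49.7   6.9   2.1]]
```

View pics/c1.png

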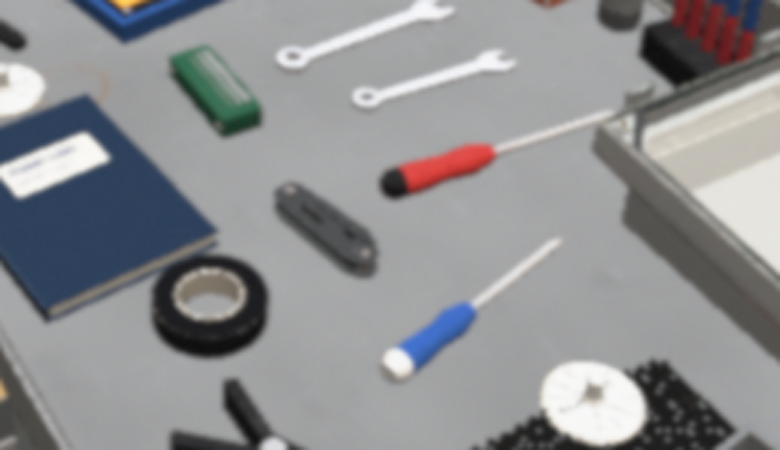

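Crop of the scene: the multitool runs from (285,190) to (370,265), the red screwdriver lies right of it, and nothing stands close to either. The tray frame fits within about 1 mm (angle 9.3°, channel centre 486.5, 202.3). I'll go over the red screwdriver.

```bash
python3 -m handwheel '[[[-1,-0.17,0,0],[-1,-0.17,0,0],[-1,-0.17,0,0],[-1,-0.17,0,0],[-1,-0.17,0,0],[-1,-0.17,0,0],[-1,-0.17,0,0],[-1,-0.17,0,0],[-1,-0.17,0,0],[-1,-0.17,0,0],[-1,-0.17,0,0],[-1,-0.17,0,0],[-1,-0.17,0,0],[-1,-0.17,0,0],[-1,-0.17,0,0],[-1,-0.17,0,0]]]' 45 50
python3 -m handwheel '[[[0,0,0.25,1],[0,0,0.25,1],[0,0,0.25,1],[0,0,0.25,1],[0,0,0.25,1],[0,0,0.25,1],[0,0,0.25,1],[0,0,0.25,1],[0,0,0.25,1],[0,0,0.25,1],[0,0,0.25,1],[0,0,0.25,1],[0,0,0.25,1],[0,0,0.25,1],[0,0,0.25,1],[0,0,0.25,0.7],[0,0,0,0]]]'
python3 - <<'E'
from h import *
V=shot("wrist","w2")
E
```

```text
t: 3.55
tcp_pos: [0.5441, -0.2018, 0.2314]
tool_rot: [0.708, 0.707, -0.0, 0.0]
force: [-0.0, -0.2, 0.0]
finger_gap: 0.525
gripper_force: 0.0
t: 5.68
tcp_pos: [0.5441, -0.2007, 0.1309]
tool_rot: [0.999, -0.037, -0.0, -0.0]
force: [-0.2, -0.1, 0.6]
finger_gap: 0.526
gripper_force: 0.0
```

View pics/w2.png

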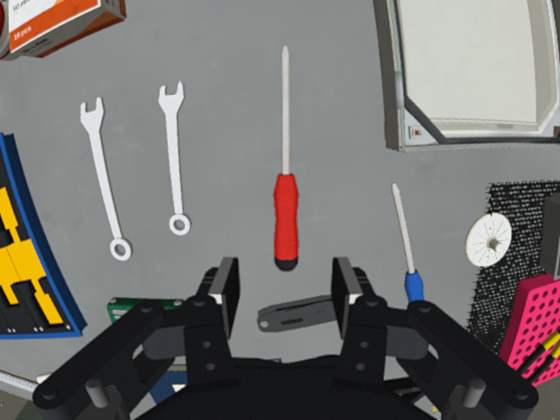

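w2 shows the screwdriver upright in the picture: butt (285,270), handle front (287,173), tip (285,45). The multitool lies at (258–335,313), partly behind the finger.

Run:
```python
from h import *
W=load("w2");A=load("w0");S=load("sc1");I=load("si1")
def red(V,box):
    H=hsv(V);m=((H[:,:,0]<7)|(H[:,:,0]>173))&(H[:,:,1]>140)&(H[:,:,2]>80)
    b=[x for x in blobs(m,60) if box[0]<x[:,0].mean()<box[1] and box[2]<x[:,1].mean()<box[3]];b=max(b,key=cv2.contourArea);M=cv2.moments(b.astype(np.int32));return b,[[M["m10"]/M["m00"],M["m01"]/M["m00"]]]
b,c=red(W,(240,330,150,300));b1,c1=red(A,(150,260,300,350));b2,c2=red(S,(290,360,250,290));b3,c3=red(I,(270,330,170,210))
for V,q in((A,c1),(S,c2),(I,c3)): print("red tri",(1000*tri(W,c,V,q)).round(1))
print("handle cen z11",1000*plane(W,c,.011).round(4), "butt,front,tip",(1000*plane(W,[[285,271],[287,173],[285.5,45]],.011)).round(1))
P=plane(W,b,.011)[:,:2];print(cv2.fitLine((P*1000).astype(np.float32),cv2.DIST_L2,0,.01,.01).ravel(), cv2.minAreaRect((P*1000).astype(np.float32)))
# multitool in w2, scene, side
print("mt w2",(1000*plane(W,[[258,322],[331,297],[300,313]],.014)).round(1))
print("mt scene ends",(1000*plane(S,[[274,281],[304,304],[288.5,291.5]],.010)).round(1))
H=hsv(I)[:,:,2]; m=np.zeros_like(H);m[180:212,322:352]=(H[180:212,322:352]<95)
for x in blobs(m,20): print("side",x.mean(0),(1000*plane(I,x,.012)).mean(0).round(1),cv2.minAreaRect((1000*plane(I,x,.012)[:,:2]).astype(np.float32)))
# long spanner
for V,f in((W,"w2"),(A,"w0")):
    H=hsv(V);m=(H[:,:,1]<40)&(H[:,:,2]>165)
    for x in blobs(m,300):
        r=cv2.minAreaRect((1000*plane(V,x,.008)[:,:2]).astype(np.float32))
        if 120<max(r[1])<170 and min(r[1])<35: print(f,x.mean(0).round(),r)
```

```text
red tri [[ 532.6 -200.    11.7    1.1]]
red tri [[ 5.329e+02 -1.999e+02  1.120e+01  2.000e-01]]
red tri [[ 534.  -199.5   11.2    2.2]]
handle cen z11 [[ 532.9 -199.9   11. ]] butt,front,tip [[ 482.6 -195.6   11. ]
 [ 571.5 -203.9   11. ]
 [ 676.1 -210.4   11. ]]
[ 9.9756151e-01 -6.9792345e-02  5.3275330e+02 -1.9995825e+02] ((532.2074584960938, -199.44879150390625), (20.21415138244629, 77.5293960571289), 86.4010238647461)
mt w2 [[ 429.  -165.1   14. ]
 [ 452.7 -236.7   14. ]
 [ 437.1 -206.6   14. ]]
mt scene ends [[ 420.5 -172.9   10. ]
 [ 436.9 -257.1   10. ]
 [ 429.6 -213.2   10. ]]
w2 [103. 175.] ((578.6011352539062, -31.91159439086914), (158.05003356933594, 27.166004180908203), 1.3752796649932861)
w2 [174. 154.] ((590.2789916992188, -107.14883422851562), (22.709970474243164, 135.36221313476562), 85.19468688964844)
w0 [261. 265.] ((590.0087890625, -107.5390625), (22.802310943603516, 135.4275665283203), 87.62886810302734)
w0 [251. 207.] ((578.4900512695312, -30.876075744628906), (159.49636840820312, 28.090591430664062), 2.2392210960388184)
```

```bash
python3 -m handwheel '[[[0,0,1,0],[0,0,1,0],[0,0,1,0],[0,0,1,0],[0,0,0.7,0],[0,0,0.34,0],[0,0,0,0]]]' 45 50
python3 -m handwheel '[[[0,0,0,0],[0,0,0,0],[0,0,0,0],[0,0,0,0],[0,0,0,0]]]' 8 50
```

```text
t: 6.6
tcp_pos: [0.5444, -0.2, 0.0051]
tool_rot: [0.999, -0.037, -0.0, -0.0]
force: [-0.7, 0.7, -0.3]
finger_gap: 0.525
gripper_force: 0.0
t: 7.22
tcp_pos: [0.5452, -0.2004, 0.0064]
tool_rot: [0.999, -0.037, 0.001, 0.001]
force: [-0.5, 0.4, 5.7]
finger_gap: 0.215
gripper_force: 50.5
```

```bash
cat > go.py <<'E'
import sys
from h import *
x,y,yaw=map(float,sys.argv[1:4]);s=sense();Rm=R.from_quat(s["tool_rot"]).as_matrix()
cur=np.degrees(np.arctan2(Rm[1,0],Rm[0,0]));t=np.radians(cur)
d=np.array([x,y])-s["tcp_pos"][:2]*1000
f=lambda t:(d@[np.cos(t),np.sin(t)]/25, d@[np.sin(t),-np.cos(t)]/25)
dy=(yaw-cur+180)%360-180
print("tcp",(s["tcp_pos"]*1000).round(1),"yaw %.1f"%cur,"shift now %.2f %.2f"%f(t),"| after turn %.2f %.2f"%f(np.radians(yaw)),"turn %.2f"%(-dy/6),"q6 %.2f"%s["q"][5])
E
python3 -m handwheel '[[[0,0,-0.5,0],[0,0,-1,-0.45],[0,0,-1,-0.45],[0,0,-1,-0.45],[0,0,-0.5,-0.45],[0,0,0,-0.45],[0,0,0,0]]]'
python3 go.py 459.6 298.2 9.3
```

```text
t: 8.1
tcp_pos: [0.5443, -0.1998, 0.1059]
tool_rot: [0.997, 0.081, 0.0, 0.0]
force: [-1.0, -1.3, -1.4]
finger_gap: 0.218
gripper_force: 49.7
tcp [ 544.3 -199.8  105.9] yaw 9.3 shift now -0.13 -20.21 | after turn -0.12 -20.21 turn -0.00 q6 0.86
```

```bash
python3 -m handwheel '[[[0,-1,0,0],[0,-1,0,0],[0,-1,0,0],[0,-1,0,0],[0,-1,0,0],[0,-1,0,0],[0,-1,0,0],[0,-1,0,0],[0,-1,0,0],[0,-1,0,0],[0,-1,0,0],[0,-1,0,0],[0,-1,0,0],[0,-1,0,0],[0,-1,0,0],[0,-1,0,0],[0,-1,0,0],[0,-1,0,0],[0,-1,0,0],[-0.12,-1,0,0]]]'
python3 -m handwheel '[[[0,-0.2,0.6,0],[0,0,0.6,0],[0,0,0,0]]]'
python3 go.py 459.6 298.2 9.3
python3 - <<'E'
from h import *
V=shot("wrist","w3")
E
```

```text
t: 10.6
tcp_pos: [0.4585, 0.2947, 0.1051]
tool_rot: [0.997, 0.082, -0.001, 0.0]
force: [0.9, -0.1, -0.9]
finger_gap: 0.215
gripper_force: 49.7
t: 10.98
tcp_pos: [0.4583, 0.2967, 0.0733]
tool_rot: [0.997, 0.081, -0.002, 0.001]
force: [0.4, -0.4, -0.0]
finger_gap: 0.218
gripper_force: 49.7
tcp [458.3 296.7  73.3] yaw 9.3 shift now 0.06 -0.05 | after turn 0.06 -0.05 turn -0.01 q6 1.78
```

View pics/w3.png

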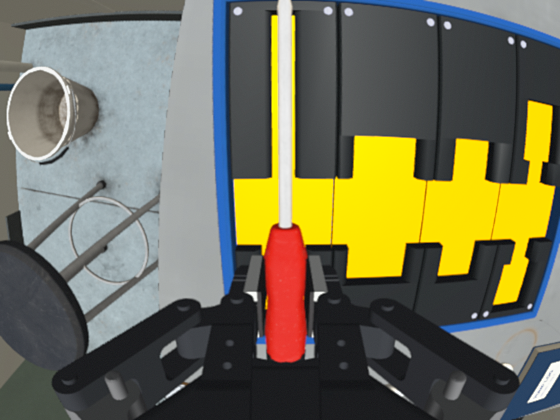

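The blade slot (272–297, centre 284.5) is lined up with the tool axis (285). I'll lower and release.

```bash
python3 -m handwheel '[[[0.06,-0.05,0.8,0],[0,0,0.8,0],[0,0,0.5,0],[0,0,0.2,0],[0,0,0,0],[0,0,0,0]]]'
```

```text
t: 11.78
tcp_pos: [0.4617, 0.2995, 0.0184]
tool_rot: [0.997, 0.081, 0.001, -0.0]
force: [0.4, 0.2, -0.7]
finger_gap: 0.212
gripper_force: 49.7
```

```bash
python3 -m handwheel '[[[0,0,0.05,0],[0,0,0,0]]]'; python3 go.py 459.6 298.2 9.3
```

```text
t: 12.02
tcp_pos: [0.4613, 0.2995, 0.0168]
tool_rot: [0.997, 0.081, 0.0, -0.0]
force: [1.0, 0.4, -0.2]
finger_gap: 0.219
gripper_force: 49.7
tcp [461.3 299.5  16.8] yaw 9.3 shift now -0.07 0.04 | after turn -0.07 0.04 turn 0.00 q6 1.78
```

```bash
python3 -m handwheel '[[[0,0,0.05,0],[0,0,0,0]]]'; python3 -m handwheel '[[[0,0,0,0],[0,0,0,0],[0,0,0,0]]]' 32; python3 -m handwheel '[[[0,0,-1,0],[0,0,-1,0],[0,0,-1,0],[0,0,0,0]]]'
python3 - <<'E'
from h import *
V=shot("wrist","w4")
E
```

```text
t: 12.28
tcp_pos: [0.4613, 0.2995, 0.0154]
tool_rot: [0.997, 0.081, 0.0, -0.0]
force: [0.2, 0.8, 0.8]
finger_gap: 0.211
gripper_force: 49.9
t: 12.65
tcp_pos: [0.4612, 0.2993, 0.0153]
tool_rot: [0.997, 0.081, -0.0, 0.0]
force: [-0.4, 0.2, 0.3]
finger_gap: 0.373
gripper_force: 0.0
t: 13.15
tcp_pos: [0.4625, 0.3, 0.092]
tool_rot: [0.997, 0.081, 0.002, -0.001]
force: [0.1, 0.3, -0.0]
finger_gap: 0.374
gripper_force: 0.0
```

View pics/w4.png

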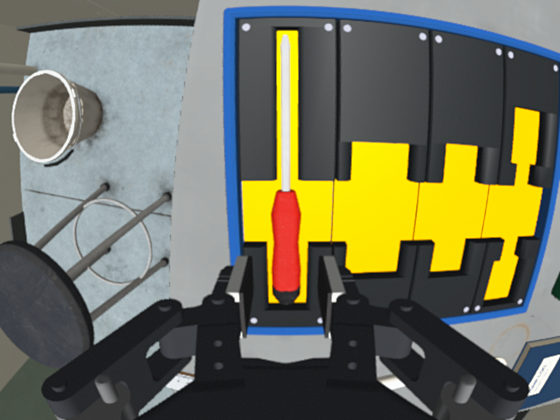

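w4 shows the red screwdriver lying in its pocket, handle in the wide end. Next is the long spanner.

```bash
python3 go.py 578.5 -31.4 1.8
```

```text
tcp [461.6 299.5  90.8] yaw 9.3 shift now 2.48 13.82 | after turn 4.26 13.38 turn 1.25 q6 1.78
```

```bash
python3 -m handwheel '[[[0.18,0.99,0,0],[0.18,0.99,0,0],[0.18,0.99,0,0],[0.18,0.99,0,0],[0.18,0.99,0,0],[0.18,0.99,0,0],[0.18,0.99,0,0],[0.18,0.99,0,0],[0.18,0.99,0,0],[0.18,0.99,0,0],[0.18,0.99,0,0],[0.18,0.99,0,0],[0.16,0.97,0,0],[0.16,0.97,0,0],[0,0,0.5,0.65],[0,0,0.5,0.6],[0,0,0,0]]]' 36; python3 go.py 578.5 -31.4 1.8
python3 - <<'E'
from h import *
V=shot("wrist","w5");H=hsv(V);m=(H[:,:,1]<40)&(H[:,:,2]>165)
for x in blobs(m,300):
    P=1000*plane(V,x,.008)[:,:2];r=cv2.minAreaRect(P.astype(np.float32))
    if 100<max(r[1])<170 and min(r[1])<35: print(x.mean(0).round(),np.round(r[0],1),np.round(r[1],1),r[2])
V=load("w5")
E
```

```text
t: 15.32
tcp_pos: [0.5771, -0.0317, 0.0637]
tool_rot: [1.0, 0.016, -0.002, -0.0]
force: [0.8, -0.3, -0.1]
finger_gap: 0.426
gripper_force: 0.0
tcp [577.1 -31.7  63.7] yaw 1.8 shift now 0.06 -0.01 | after turn 0.06 -0.01 turn 0.00 q6 1.29
[399. 203.] [ 590.4 -107.2] [ 22.7 135. ] 87.50257110595703
[285. 210.] [578.3 -30.8] [158.2  26.7] 2.022054433822632
```

```bash
python3 -m handwheel '[[[0.04,0,0.9,0],[0,0,0.9,0],[0,0,0.4,0],[0,0,0.2,0],[0,0,0,0]]]'; python3 -m handwheel '[[[0,0,0,0],[0,0,0,0],[0,0,0,0],[0,0,0,0]]]' 4 60
```

```text
t: 16.0
tcp_pos: [0.5795, -0.0315, 0.0055]
tool_rot: [1.0, 0.016, 0.0, 0.0]
force: [-0.9, 0.4, 0.4]
finger_gap: 0.422
gripper_force: 0.0
t: 16.5
tcp_pos: [0.5797, -0.0316, 0.0062]
tool_rot: [1.0, 0.016, 0.001, 0.0]
force: [-0.4, 1.3, 5.0]
finger_gap: 0.12
gripper_force: 59.0
```

```bash
python3 -m handwheel '[[[0,0,-0.5,-0.25],[0,0,-1,-0.5],[0,0,-1,-0.5],[0,0,-0.5,0],[0,0,0,0]]]'; python3 go.py 502.5 104.6 9.3
```

```text
t: 17.12
tcp_pos: [0.5797, -0.0316, 0.0812]
tool_rot: [0.997, 0.081, 0.001, 0.0]
force: [0.0, 0.3, -1.2]
finger_gap: 0.124
gripper_force: 58.6
tcp [579.7 -31.6  81.2] yaw 9.3 shift now -2.17 -5.88 | after turn -2.17 -5.88 turn -0.00 q6 1.16
```

```bash
python3 -m handwheel '[[[-0.36,-0.98,0,0],[-0.36,-0.98,0,0],[-0.36,-0.98,0,0],[-0.36,-0.98,0,0],[-0.36,-0.98,0,0],[-0.36,-0.98,0,0],[0,0,0,0]]]'; python3 go.py 503.5 104.7 9.3
python3 - <<'E'
from h import *
V=shot("wrist","w6")
E
```

```text
t: 18.0
tcp_pos: [0.4985, 0.1074, 0.0796]
tool_rot: [0.997, 0.083, -0.002, -0.0]
force: [0.2, 0.1, -1.5]
finger_gap: 0.12
gripper_force: 58.6
tcp [498.5 107.4  79.6] yaw 9.5 shift now 0.18 0.14 | after turn 0.18 0.14 turn 0.04 q6 1.40
```

View pics/w6.png

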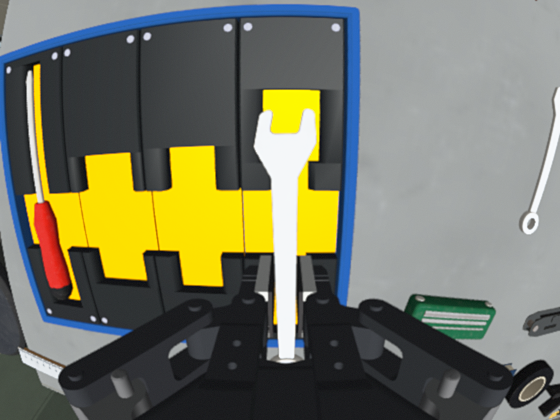

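```bash
python3 - <<'E'
from h import *
V=load("w6");L,Rr=(1000*plane(V,[[263.5,95],[263.5,110]],.009)),(1000*plane(V,[[320.5,95],[320.5,110]],.009))
ch=1000*plane(V,[[330,190],[330,250]],.009)
th=np.radians(9.3);yv=-np.array([np.cos(th),np.sin(th)]);xv=np.array([yv[1],-yv[0]]);c=np.array([502.5,104.6])
for P in(L,Rr,ch): print(((P[:,:2]-c)@np.c_[xv,yv]).round(1))
# screws on top z=.021
t=1000*plane(V,[[248,27],[337,27]],.021);print("screws",((t[:,:2]-c)@np.c_[xv,yv]).round(1))
E
python3 go.py 503.5 104.7 9.3
```

```text
[[ 18.  -84.6]
 [ 18.  -74.7]]
[[-18.7 -84.9]
 [-18.8 -75. ]]
[[-26.5 -21.5]
 [-28.6  22.8]]
screws [[  26.9 -127.6]
 [ -27.5 -128.3]]
tcp [500.2 106.4  79.8] yaw 9.5 shift now 0.12 0.09 | after turn 0.12 0.09 turn 0.03 q6 1.40
```

```bash
python3 -m handwheel '[[[0.13,0.11,0.9,0],[0,0,0.8,0],[0,0,0,0]]]'; python3 go.py 503.5 104.7 9.3
```

```text
t: 18.42
tcp_pos: [0.5048, 0.1023, 0.0365]
tool_rot: [0.997, 0.081, -0.002, -0.0]
force: [-0.9, 0.5, -0.3]
finger_gap: 0.124
gripper_force: 58.6
tcp [504.8 102.3  36.5] yaw 9.3 shift now -0.04 -0.10 | after turn -0.04 -0.10 turn -0.01 q6 1.39
```

```bash
python3 -m handwheel '[[[-0.03,-0.05,0.2,0],[0,0,0,0],[0,0,0,0]]]'; python3 go.py 503.5 104.7 9.3;python3 -m handwheel '[[[0,0,0.4,0],[0,0,0.2,0],[0,0,0,0],[0,0,0,0]]]'; python3 go.py 503.5 104.7 9.3
```

```text
t: 18.8
tcp_pos: [0.5052, 0.1038, 0.0333]
tool_rot: [0.997, 0.081, 0.0, 0.0]
force: [0.2, 0.0, -0.3]
finger_gap: 0.121
gripper_force: 58.7
tcp [505.2 103.8  33.3] yaw 9.3 shift now -0.06 -0.05 | after turn -0.06 -0.05 turn 0.00 q6 1.39
t: 19.3
tcp_pos: [0.5048, 0.1037, 0.0177]
tool_rot: [0.997, 0.081, -0.0, -0.0]
force: [-0.1, 0.2, -0.1]
finger_gap: 0.123
gripper_force: 58.7
tcp [504.8 103.7  17.7] yaw 9.3 shift now -0.05 -0.05 | after turn -0.05 -0.05 turn -0.00 q6 1.39
```

Over the floor by about 2 mm; lower the last bit, release just a little, rise and look.

```bash
python3 -m handwheel '[[[-0.04,-0.04,0.1,0],[0,0,0,0]]]'; python3 -m handwheel '[[[0,0,0,0],[0,0,0,0],[0,0,0,0]]]' 26;  python3 -m handwheel '[[[0,0,-1,0],[0,0,-1,0],[0,0,-1,0],[0,0,0,0]]]'
python3 - <<'E'
from h import *
V=shot("wrist","w7")
E
python3 go.py 436 -49 89
```

```text
t: 19.55
tcp_pos: [0.5037, 0.1046, 0.0153]
tool_rot: [0.997, 0.081, 0.0, 0.0]
force: [-0.0, -0.3, 0.4]
finger_gap: 0.124
gripper_force: 58.7
t: 19.92
tcp_pos: [0.5037, 0.1046, 0.0154]
tool_rot: [0.997, 0.081, 0.0, 0.0]
force: [0.2, 0.3, 0.3]
finger_gap: 0.308
gripper_force: 0.0
t: 20.42
tcp_pos: [0.505, 0.1046, 0.0919]
tool_rot: [0.997, 0.081, 0.002, 0.0]
force: [-0.6, 1.1, -0.1]
finger_gap: 0.302
gripper_force: 0.0
tcp [504.1 104.6  90.8] yaw 9.3 shift now -3.68 5.62 | after turn -6.19 -2.62 turn -13.28 q6 1.40
```

View pics/w7.png

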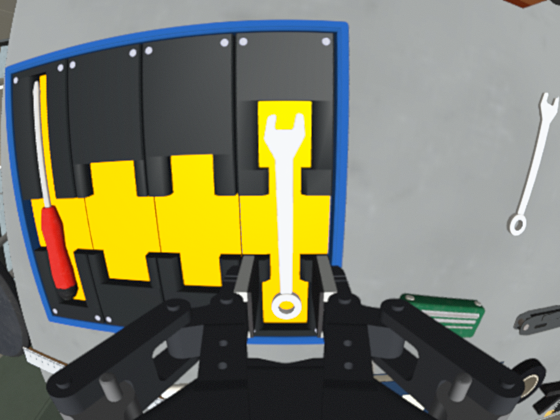

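w7 shows the long spanner fully in its pocket. Now the hex-key set.

```bash
python3 -m handwheel '[[[-0.61,0.94,0,0],[-0.61,0.94,0,0],[-0.61,0.94,0,-0.5],[-0.61,0.94,0,0.5],[-0.61,0.94,0,0],[-0.61,0.94,0,0],[0,0,0,-1],[0,0,0,-1],[0,0,0,-1],[0,0,0,-1],[0,0,0,-1],[0,0,0,-1],[0,0,0,-1],[0,0,0,-1],[0,0,0,-1],[0,0,0,-1],[0,0,0,-1],[0,0,0,-1],[0,0,0,-1],[0,0,0,-0.3]]]' 62
python3 - <<'E'
from h import *
V=shot("wrist","w8");H=hsv(V);h,S,v=[H[:,:,i].astype(int) for i in range(3)]
for b in blobs((abs(h-75)<18)&(S>110)&(v>40),100):
    for z in(.012,.024):
        r=cv2.minAreaRect((1000*plane(V,b,z)[:,:2]).astype(np.float32));print(b.mean(0).round(),z,np.round(r[0],1),np.round(r[1],1),round(r[2],1))
E
python3 go.py 435 -49 89
```

```text
t: 22.98
tcp_pos: [0.4369, -0.0497, 0.0894]
tool_rot: [0.712, 0.702, -0.0, -0.001]
force: [-0.8, -1.1, -0.4]
finger_gap: 0.727
gripper_force: 0.0
[284. 218.] 0.012 [436.4 -49.6] [91.6 33.5] 89.0
[284. 218.] 0.024 [436.5 -45.5] [86.6 31.7] 89.0
tcp [437.  -49.7  89.5] yaw 89.1 shift now 0.03 -0.08 | after turn 0.03 -0.08 turn 0.02 q6 -0.35
```

View pics/w8.png

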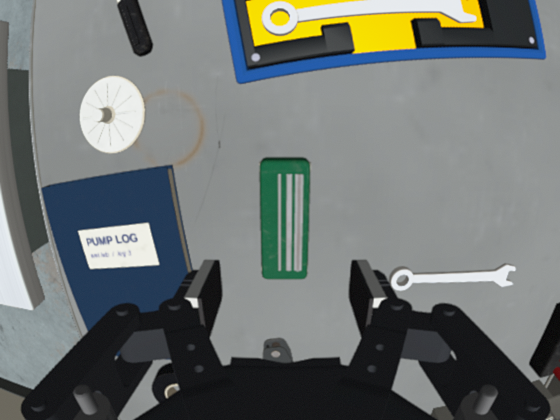

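```bash
python3 -m handwheel '[[[0.04,0,1,0],[0,0,1,0],[0,0,0.8,0],[0,0,0.4,0],[0,0,0.15,0],[0,0,0,0]]]'; python3 -m handwheel '[[[0,0,0,0],[0,0,0,0],[0,0,0,0],[0,0,0,0]]]' 22 60; python3 go.py 435 -49 89
```

```text
t: 23.78
tcp_pos: [0.4376, -0.0489, 0.0067]
tool_rot: [0.713, 0.701, 0.0, 0.0]
force: [0.2, 0.4, 0.0]
finger_gap: 0.721
gripper_force: 0.0
t: 24.28
tcp_pos: [0.4378, -0.049, 0.0074]
tool_rot: [0.713, 0.702, 0.0, 0.001]
force: [-0.6, -0.8, 5.6]
finger_gap: 0.38
gripper_force: 60.3
tcp [437.8 -49.    7.4] yaw 89.1 shift now -0.00 -0.11 | after turn -0.00 -0.11 turn 0.02 q6 -0.35
```

```bash
python3 -m handwheel '[[[0,0,-0.5,0],[0,0,-1,1],[0,0,-1,1],[0,0,-0.5,1],[0,0,0,1],[0,0,0,1],[0,0,0,1],[0,0,0,1],[0,0,0,1],[0,0,0,1],[0,0,0,1],[0,0,0,1],[0,0,0,1],[0,0,0,1],[0,0,0,0.3],[0,0,0,0]]]'; python3 go.py 481.2 234.9 9.3
```

```text
t: 26.28
tcp_pos: [0.4376, -0.0489, 0.0819]
tool_rot: [0.997, 0.082, 0.0, 0.0]
force: [0.5, 0.7, -1.2]
finger_gap: 0.381
gripper_force: 60.0
tcp [437.6 -48.9  81.9] yaw 9.4 shift now 3.57 -10.92 | after turn 3.56 -10.92 turn 0.01 q6 1.04
```

```bash
python3 -m handwheel '[[[0.32,-0.99,0,0],[0.32,-0.99,0,0],[0.32,-0.99,0,0],[0.32,-0.99,0,0],[0.32,-0.99,0,0],[0.32,-0.99,0,0],[0.32,-0.99,0,0],[0.32,-0.99,0,0],[0.32,-0.99,0,0],[0.32,-0.99,0,0],[0.32,-0.99,0,0],[0,0,0.3,0],[0,0,0.4,0],[0,0,0.2,0],[0,0,0,0],[0,0,0,0]]]'; python3 go.py 481.2 234.9 9.3
```

```text
t: 28.28
tcp_pos: [0.4806, 0.2335, 0.0591]
tool_rot: [0.997, 0.081, -0.0, 0.0]
force: [0.1, -0.2, -1.6]
finger_gap: 0.386
gripper_force: 60.0
tcp [480.6 233.5  59.1] yaw 9.3 shift now 0.03 -0.05 | after turn 0.03 -0.05 turn -0.01 q6 1.65
```

```bash
python3 -m handwheel '[[[0.03,-0.05,0.7,0],[0,0,0.5,0],[0,0,0.3,0],[0,0,0.1,0],[0,0,0,0],[0,0,0,0]]]'; python3 go.py 481.2 234.9 9.3
```

```text
t: 29.02
tcp_pos: [0.4812, 0.2354, 0.0193]
tool_rot: [0.997, 0.081, 0.0, -0.0]
force: [-0.6, 0.7, -1.3]
finger_gap: 0.385
gripper_force: 60.0
tcp [481.2 235.4  19.3] yaw 9.3 shift now -0.00 0.02 | after turn -0.00 0.02 turn 0.00 q6 1.65
```

```bash
python3 -m handwheel '[[[0,0,0.1,0],[0,0,0,0],[0,0,0,0]]]'; python3 -m handwheel '[[[0,0,0,0],[0,0,0,0],[0,0,0,0]]]' 46;  python3 -m handwheel '[[[0,0,-1,0],[0,0,-1,0],[0,0,-1,0],[0,0,0,0]]]'
python3 - <<'E'
from h import *
V=shot("wrist","w9")
E
python3 go.py 431 -212 100
```

```text
t: 29.4
tcp_pos: [0.481, 0.2353, 0.0167]
tool_rot: [0.997, 0.081, 0.0, -0.0]
force: [0.0, -0.1, -2.7]
finger_gap: 0.381
gripper_force: 60.0
t: 29.78
tcp_pos: [0.4811, 0.2353, 0.0167]
tool_rot: [0.997, 0.081, 0.0, -0.0]
force: [0.6, -0.1, -1.1]
finger_gap: 0.536
gripper_force: 0.0
t: 30.28
tcp_pos: [0.4823, 0.2357, 0.0932]
tool_rot: [0.997, 0.081, 0.002, -0.0]
force: [0.2, -0.1, -1.0]
finger_gap: 0.54
gripper_force: 0.0
tcp [481.4 235.4  92.1] yaw 9.3 shift now -4.88 17.34 | after turn -17.28 -5.09 turn -15.12 q6 1.65
```

View pics/w9.png

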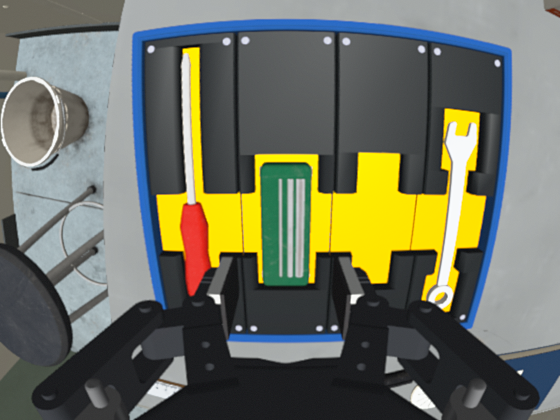

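w9 shows the green set flat in the wide pocket. Last is the multitool.

```bash
python3 -m handwheel '[[[-0.27,0.96,0,0],[-0.27,0.96,0,0],[-0.27,0.96,0,0],[-0.27,0.96,0,0],[-0.27,0.96,0,0],[-0.27,0.96,0,0],[-0.27,0.96,0,0],[-0.27,0.96,0,0],[-0.27,0.96,0,0],[-0.27,0.96,0,0],[-0.27,0.96,0,0],[-0.27,0.96,0,0],[-0.27,0.96,0,0],[-0.27,0.96,0,0],[-0.27,0.96,0,0],[-0.27,0.96,0,0],[-0.27,0.96,0,0],[-0.27,0.96,0,0]]]' 50
python3 -m handwheel '[[[0,0,0,-1],[0,0,0,-1],[0,0,0,-1],[0,0,0,-1],[0,0,0,-1],[0,0,0,-1],[0,0,0,-1],[0,0,0,-1],[0,0,0,-1],[0,0,0,-1],[0,0,0,-1],[0,0,0,-1],[0,0,0,-1],[0,0,0,-1],[0,0,0,-1],[0,0,0,0]]]'
python3 - <<'E'
from h import *
V=shot("wrist","w10")
E
python3 go.py 431 -212 100
```

```text
t: 32.58
tcp_pos: [0.43, -0.211, 0.0903]
tool_rot: [0.997, 0.081, -0.001, -0.001]
force: [0.4, -0.0, 0.9]
finger_gap: 0.586
gripper_force: 0.0
t: 34.58
tcp_pos: [0.4303, -0.2102, 0.0905]
tool_rot: [0.648, 0.762, -0.0, -0.001]
force: [-0.9, 0.1, 0.5]
finger_gap: 0.586
gripper_force: 0.0
tcp [ 430.3 -210.2   90.7] yaw 99.2 shift now -0.07 0.01 | after turn -0.07 0.01 turn -0.13 q6 -0.85
```

View pics/w10.png

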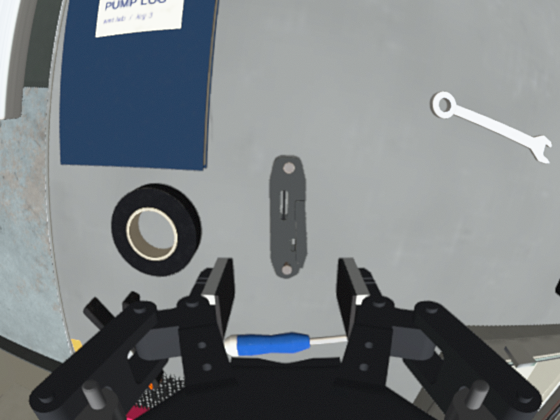

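```bash
python3 - <<'E'
from h import *
V=load("w10");H=hsv(V);m=np.zeros(H.shape[:2],np.uint8);m[140:290,250:325]=H[140:290,250:325,2]<105
for b in blobs(cv2.morphologyEx(m,cv2.MORPH_CLOSE,np.ones((9,9))),500):
    for z in(.008,.016):
        r=cv2.minAreaRect((1000*plane(V,b,z)[:,:2]).astype(np.float32));print(b.mean(0).round(),z,np.round(r[0],1),np.round(r[1],1),round(r[2],1))
    M=cv2.moments(b.astype(np.int32));c=[[M["m10"]/M["m00"],M["m01"]/M["m00"]]]
S=load("sc1");v=hsv(S)[:,:,2];m=np.zeros_like(v);m[270:312,265:312]=v[270:312,265:312]<105
for b in blobs(m,100):
    M=cv2.moments(b.astype(np.int32));k=[[M["m10"]/M["m00"],M["m01"]/M["m00"]]];print("tri scene",k,(1000*tri(V,c,S,k)).round(1))
E
python3 go.py 431 -212 100
```

```text
[287. 216.] 0.008 [ 432.7 -210.2] [26.8 94.2] 10.1
[287. 216.] 0.016 [ 432.2 -207.6] [25.8 90.8] 10.1
tri scene [[289.14158305462655, 291.73652917131176]] [[ 432.8 -208.8    4.1    2.1]]
tcp [ 430.3 -210.2   90.7] yaw 99.2 shift now -0.07 0.01 | after turn -0.07 0.01 turn -0.13 q6 -0.85
```

```bash
python3 -m handwheel '[[[0.03,0.09,1,-0.15],[0,0,1,0],[0,0,0.8,0],[0,0,0.4,0],[0,0,0.2,0],[0,0,0,0]]]'; python3 -m handwheel '[[[0,0,0,0],[0,0,0,0],[0,0,0,0],[0,0,0,0]]]' 15 70
python3 -m handwheel '[[[0,0,-0.5,0],[0,0,-1,1],[0,0,-1,1],[0,0,-0.5,1],[0,0,0,1],[0,0,0,1],[0,0,0,1],[0,0,0,1],[0,0,0,1],[0,0,0,1],[0,0,0,1],[0,0,0,1],[0,0,0,1],[0,0,0,1],[0,0,0,1],[0,0,0,1],[0,0,0,0.15],[0,0,0,0]]]'; python3 go.py 491.8 169.7 9.3
```

```text
t: 35.38
tcp_pos: [0.433, -0.2096, 0.0066]
tool_rot: [0.642, 0.767, -0.0, 0.0]
force: [-0.1, -0.3, -0.3]
finger_gap: 0.584
gripper_force: 0.0
t: 35.88
tcp_pos: [0.4332, -0.2097, 0.0075]
tool_rot: [0.642, 0.767, 0.0, 0.001]
force: [-0.9, 0.0, 5.5]
finger_gap: 0.262
gripper_force: 68.8
t: 38.12
tcp_pos: [0.4329, -0.2095, 0.0819]
tool_rot: [0.997, 0.082, 0.0, 0.0]
force: [-0.1, 0.8, -2.1]
finger_gap: 0.262
gripper_force: 69.1
tcp [ 432.9 -209.5   81.9] yaw 9.4 shift now 4.79 -14.58 | after turn 4.77 -14.59 turn 0.01 q6 0.72
```

```bash
python3 -m handwheel '[[[0.32,-0.97,0,0],[0.32,-0.97,0,0],[0.32,-0.97,0,0],[0.32,-0.97,0,0],[0.32,-0.97,0,0],[0.32,-0.97,0,0],[0.32,-0.97,0,0],[0.32,-0.97,0,0],[0.32,-0.97,0,0],[0.32,-0.97,0,0],[0.32,-0.97,0,0],[0.32,-0.97,0,0],[0.32,-0.97,0,0],[0.32,-0.97,0,0],[0.32,-0.97,0,0],[0,0,0.3,0],[0,0,0.4,0],[0,0,0.3,0],[0,0,0,0],[0,0,0,0]]]'; python3 go.py 491.8 169.7 9.3
python3 - <<'E'
from h import *
V=shot("wrist","w11");H=hsv(V);h,S,v=[H[:,:,i].astype(int) for i in range(3)]
m=(abs(h-22)<8)&(S>150)&(v>120);vv,u=np.nonzero(m);th=np.radians(9.3);yv=-np.array([np.cos(th),np.sin(th)]);xv=np.array([yv[1],-yv[0]])
D=1000*plane(V,np.c_[u,vv],.009)[:,:2]-[491.8,169.7];a=D@xv;b=D@yv
for lo,hi in((-54,-48),(-48,-42),(-42,-36),(-36,-30),(36,42),(42,48)):
    j=(abs(a)<24)&(b>lo)&(b<hi)
    if j.sum()>10: print(lo,np.percentile(a[j],[2,98]).round(1))
E
```

```text
t: 40.62
tcp_pos: [0.4927, 0.1684, 0.0565]
tool_rot: [0.997, 0.081, -0.0, 0.0]
force: [0.0, -0.2, -1.9]
finger_gap: 0.265
gripper_force: 69.1
tcp [492.7 168.4  56.5] yaw 9.3 shift now -0.03 -0.06 | after turn -0.03 -0.06 turn -0.01 q6 1.52
-54 [-15.9  16.6]
-48 [-15.9  16.7]
-42 [-16.6  16.8]
-36 [-16.7  17. ]
42 [-7.8 -5.8]
```

```bash
python3 -m handwheel '[[[-0.03,-0.06,0.6,0],[0,0,0.3,0],[0,0,0,0],[0,0,0,0]]]'; python3 go.py 491.8 170 9.3
```

```text
t: 41.18
tcp_pos: [0.4916, 0.1702, 0.0339]
tool_rot: [0.997, 0.081, -0.0, -0.0]
force: [0.0, -0.9, -1.4]
finger_gap: 0.262
gripper_force: 69.1
tcp [491.6 170.2  33.9] yaw 9.3 shift now 0.00 0.01 | after turn 0.00 0.01 turn 0.00 q6 1.53
```

```bash
python3 -m handwheel '[[[0,0,0.4,0],[0,0,0.2,0],[0,0,0.1,0],[0,0,0,0],[0,0,0,0]]]'; python3 go.py 491.8 170 9.3
```

```text
t: 41.8
tcp_pos: [0.4914, 0.1702, 0.0166]
tool_rot: [0.997, 0.081, -0.0, 0.0]
force: [-1.2, -0.4, -0.6]
finger_gap: 0.267
gripper_force: 69.3
tcp [491.4 170.2  16.6] yaw 9.3 shift now 0.02 0.01 | after turn 0.02 0.01 turn 0.00 q6 1.53
```

```bash
python3 -m handwheel '[[[0,0,0,0],[0,0,0,0],[0,0,0,0]]]' 36;  python3 -m handwheel '[[[0,0,-1,0],[0,0,-1,0],[0,0,-1,0],[0,0,-1,0],[0,0,0,0]]]'
python3 - <<'E'
from h import *
V=shot("wrist","w12");S=shot("scene","sc2")
a=V["p"][:,:,::-1];b=cv2.resize(S["p"][140:360,150:450,::-1],(560,410));cv2.imwrite("pics/f.png",np.vstack([cv2.resize(a,(400,300)),cv2.resize(b,(400,293))]))
# heights from depth: tops of each tool in tray
K=V["K"]
E
```

```text
t: 42.18
tcp_pos: [0.4919, 0.1702, 0.0166]
tool_rot: [0.997, 0.081, 0.0, 0.0]
force: [-1.1, -0.4, 0.7]
finger_gap: 0.426
gripper_force: 0.0
t: 42.8
tcp_pos: [0.493, 0.1704, 0.1182]
tool_rot: [0.997, 0.081, 0.002, -0.0]
force: [-0.3, 0.1, -0.4]
finger_gap: 0.421
gripper_force: 0.0
```

View pics/f.png

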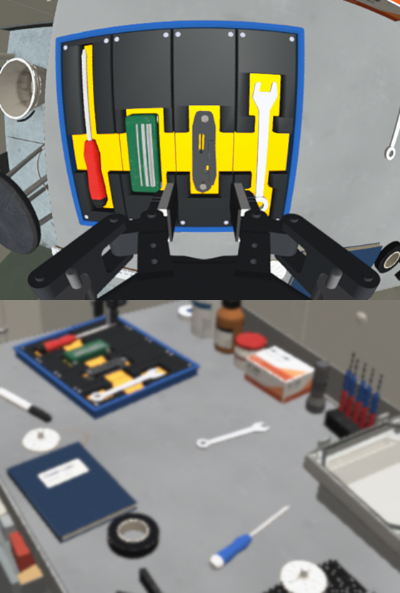

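All four lie in their pockets, and the blue screwdriver and short spanner are untouched. A quick height check from the wrist depth comes before hand-in.

Run:
```python
from h import *
V=load("w12")
th=np.radians(9.3);yv=-np.array([np.cos(th),np.sin(th)]);xv=np.array([yv[1],-yv[0]])
vv,u=np.mgrid[60:310:1,60:450:1];uv=np.c_[u.ravel(),vv.ravel()];o,d=rays(V,uv)
dz=-(d@V["T"][:3,2]);P=1000*(o+d*(V["d"][uv[:,1],uv[:,0]]/dz)[:,None])
D=P[:,:2]-[486.5,202.3];a=D@xv;b=D@yv
for n,off,ys,w in(("multi",-33,(-38,-20,0,20),9),("hex",33,(-36,-18,0,18,36),12),("span",-99,(-65,-30,0,30),5),("scr",99,(-100,-60,0,20,40),3)):
    print(n,[(y,*np.percentile(P[j,2],[20,50,80]).round(1)) for y in ys for j in[(abs(a-off)<w)&(abs(b-y)<4)] if j.sum()>5])
```

```text
multi [(-38, np.float64(22.2), np.float64(22.9), np.float64(23.7)), (-20, np.float64(21.3), np.float64(22.4), np.float64(23.0)), (0, np.float64(21.9), np.float64(22.8), np.float64(23.8)), (20, np.float64(21.4), np.float64(22.7), np.float64(23.7))]
hex [(-36, np.float64(30.7), np.float64(31.2), np.float64(31.9)), (-18, np.float64(30.8), np.float64(31.3), np.float64(32.0)), (0, np.float64(30.8), np.float64(31.5), np.float64(32.0)), (18, np.float64(30.8), np.float64(31.3), np.float64(32.0)), (36, np.float64(30.7), np.float64(31.2), np.float64(31.8))]
span [(-65, np.float64(14.0), np.float64(14.9), np.float64(15.8)), (-30, np.float64(14.5), np.float64(15.2), np.float64(15.6)), (0, np.float64(14.5), np.float64(15.0), np.float64(15.6)), (30, np.float64(14.1), np.float64(14.7), np.float64(15.3))]
scr [(-100, np.float64(9.1), np.float64(18.9), np.float64(22.2)), (-60, np.float64(8.9), np.float64(20.0), np.float64(22.1)), (0, np.float64(28.8), np.float64(29.4), np.float64(29.9)), (20, np.float64(27.8), np.float64(28.4), np.float64(28.8)), (40, np.float64(29.1), np.float64(29.6), np.float64(30.4))]
```

All four are flat and at floor height.

```bash
python3 -c "
from station import *
print(sign_off())"
```

```text
the job is handed in; nothing more can be done
None
```

The red screwdriver, longer spanner, green hex-key set and multitool lie flat in their matching tray pockets, the blue screwdriver and shorter spanner were not moved, and the job was handed in at about 43 s.

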